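# Lock the jig's swing arm with its grooved rod and hold it for the clips

### The arm

A 6-joint arm with a two-finger parallel gripper is mounted at the origin on a cart in front of the work surface, level with it; the furniture and walls round the work are solid. World frame = base frame: x ahead of the robot, y to its left, z up, the work surface at z = 0. Lengths are in m, angles in rad, forces in N, time in s.
With the tool pointing down it reaches from about 0.375 to 0.9 m from the base axis. Payload 3.1 kg.
Tool frame: the origin (TCP) lies between the finger pads; the fingertips stand 17 mm ahead of it and the grasp point (between the pads) lies 2 mm behind it (robot.nose_length is the distance from the TCP to the fingertips, in m); z points along the fingers, y is the line along which they close (so a half turn about z gives the same grasp; the last joint's range is limited). The gripper opens to 87 mm and grips with 3 to 60 N. Pads are 19 mm wide; open, the fingers measure 117 mm over their backs; the gripper's body (75 mm by 190 mm) begins 51 mm behind the grasp point.
Start: joints at [0.978, 0.527, 1.433, -0, 1.181, -0.178], TCP at [0.252, 0.572, 0.24] pointing down, gripper open.
Joint ranges: [-3.08, 3.08], [-0.75, 2.2], [0.22, 2.44], [-1.43, 4.57], [0, 2.65], [-2.85, 2.85]. Speed limits (rad/s): [2.79, 2.79, 3.14, 3.14, 3.14, 3.14].

### API

Orientations are given as a unit quaternion [x, y, z, w].
In Python, from rig import robot, cams gives the robot as it stands.
- The arm moves only by the shell command python3 -m pendant 'ROWS' [FORCE]. ROWS is JSON, a list of rows, each an object with "jaw": the opening, from 0 (shut) to 1 (fully open); "linear": the shift along the tool's x, y, z in cm, a list of three; "twist": the turn about the tool's z in degrees. A call has 1 to 12 rows; each row shifts and turns the commanded pose from where the row before left it, along the tool's axes as they then stand; what a row does not reach is not made up. A row lasts 1/12 s, in which the tool goes at most 41.7 mm and 7.16 degrees, less where a joint would pass 70% of its speed; a pose out of reach is approached as far as the arm can. A call is refused whole if a number of a shift passes 4.17 or a number of a turn 7.16, either way. A call with a gripper value outside its range is refused whole. The fingers move at their own pace and stop on an object; FORCE is the grip in N (left out, the last holds). Time passes only in rows, so rows that do not move let the fingers close. It gives the time, the measured TCP pose, the force, the opening and the grip force at its end, in the units of the state.
- robot.get_obs(): the state, without advancing time (a new reading comes with each control period).
- cams.camera(name): name is "scene" or "top" or "wrist"; returns a dict with "color" (480x640x3 uint8, blue, green, red), "depth" (480x640 float32, m along the optical axis (not along the pixel's ray), 0 where there is no reading), "fov_y" (degrees; the focal length in pixels is half the picture's height over the tangent of half this angle, whatever the lens; pixels are square), "cx", "cy" (the principal point, pixels), "view" (4x4, takes a point from world to camera coordinates). Camera axes: x right, y down, z forward; pixel columns grow to the right and rows downward; lengths in m; the calibration is good to about 2 mm. A picture is of the moment at which its call begins.
- robot.hand_in(): hands the job in; it is judged then, once.
The state is a dict: "time": time; "q": joint angles; "joint_velocities": joint speeds; "joint_torque": joint torques, N m; "position": TCP position; "tool_rot": TCP orientation; "ft_force": force on the tool from outside, world axes, zero at the start; "moment": the same for the moment, N m; "grip_width": finger opening in m; "grip_force": force on a finger pad.
Only numpy, scipy, OpenCV 4.12 (cv2) and the standard library are available. Lean on these libraries where they do the work, as an engineer would, in place of code of your own. Each camera call takes 0.05 s, during which the arm holds its last target. There are 200 camera calls.

### The job

First swing the jig's arm by its black knob until it rests against its stop, so that its brass bush lies under the brass bush of the blue bracket. Then take the bright steel rod with the two dark grooves out of the wooden block and lower it, nose first, through the bracket's bush and on through the arm's bush. Finish still holding it, upright and still, with one groove in plain view above the upper bush and the other in plain view below the lower bush, so that a workmate can snap the retaining clips on; leave the other two rods and everything else on the bench where they are.

Things in the scene. Friction and masses are not known exactly. Their poses are not given: they have to be found in the camera images.
- jig: Fixed fixture: aluminium plate 12 mm thick (x -30 to 90, y -115 to 115 mm) with a blue bracket whose pillar (x 59 to 85 mm, 127 mm high with its screws) carries the upper brass bush on a cantilever. Origin on the bench, on the common vertical axis of the two bushes; z up, x towards the pillar. The arm's pivot lies 90 mm out along +y; the arm at its stop reaches along -y.
- bracket_bush (a point): Centre of the mouth of the upper brass bush, 120 mm above the bench: flared mouth about 24 mm wide narrowing within 7 mm to a 14 mm bore; the bush is 26 mm long (94 to 120 mm above the bench); its eye is 44 mm across, 97 to 113 mm above the bench.
- swing_arm (a joint): Angle of the aluminium swing arm about its vertical pivot: 0 = home against its stop (lower bush under the upper bush), grows as the arm swings out to the jig's -x side, up to 0.9 rad. Stiff by a little friction (about 0.4 N at the knob); stays where it is left.
- lever_pivot (a point): Point on the arm's vertical pivot axis, 55 mm above the bench.
- lever_bush (a point): Centre of the mouth of the lower brass bush, in the arm, 90 mm from the pivot axis, 68 mm above the bench: the same flared mouth and 14 mm bore as the upper one, 24 mm long (44 to 68 mm above the bench); its eye is 44 mm across. Its z is up. Moves with the arm.
- lever_knob (a point): Middle of the upright black knob on the arm's free end, 165 mm from the pivot axis, on the line from the pivot through the bush; 90 mm above the bench. Knob 20 to 22 mm thick from 74 to 104 mm above the bench, top at 108 mm; the arm under it is 22 mm wide with its top 62 mm above the bench. Push it or pinch it from above.
- grooved_rod_center (a point): Middle of the bright steel rod with two dark grooves: 12 mm thick, 165 mm long, about 0.14 kg, z along the rod from its tapered nose (lower end) to its plain top. At the start it stands upright, nose down, in a hole of the block, its nose 10 mm and its top 175 mm above the bench. Grooves 4 mm wide, 13 mm and 108 mm from the nose.
- rod_nose (a point): Nose end of the grooved rod, on its axis (82.5 mm below its middle); flat 7 mm wide, tapering to the full 12 mm within 7 mm.
- groove_low (a point): Centre of the lower groove of the grooved rod, 13 mm from the nose.
- groove_high (a point): Centre of the upper groove of the grooved rod, 108 mm from the nose, 57 mm below the rod's top.
- rod_block: Fixed wooden block 190x56x50 mm, origin under its centre, x along its row of three 13.6 mm holes, 55 mm apart (at x -55, 0, 55 mm) and 40 mm deep. Each hole holds one rod; which rod is in which hole varies.
- brass_rod_center (a point): Middle of the plain brass rod, 12 mm thick, 165 mm long, no grooves, upright in the block. Leave it there.
- black_rod_center (a point): Middle of the plain black rod, 12 mm thick, 145 mm long, upright in the block. Leave it there.
- mug_center (a point): Green and white mug, 86 mm wide and 99 mm tall with its handle; about the middle of its body. Leave it.
- beaker_center (a point): Clear beaker, 74 mm across, 87 mm tall; its middle. Leave it.
- plug_a_center (a point): White silicone dome plug, 24 mm across, 22 mm tall; its middle. Leave it.
- plug_b_center (a point): White silicone dome plug like the other. Leave it.
- insert_a_center (a point): White glass insert with a bulb on a stem, 22 mm across, 58 mm tall; its middle. Leave it.
- insert_b_center (a point): White glass insert like the other, 61 mm tall. Leave it.

How it is judged:
On the way, in this order (a step that is already met when the one before it is completed fails the run):
1. the arm is swung home against its stop (value of joint swing_arm below 0.03 rad), for 0.2 s.
2. the grooved rod's nose has passed down through the bracket's bush (z of rod_nose in the frame of jig below 0.092 m and horizontal distance between rod_nose and jig below 0.006 m), for 0.1 s.
At the end, for the whole second after the job is handed in: Arm within 0.03 rad of its stop; the gripped rod (over 1.5 N) is through both bushes, within 4 mm of their axis, upright within 0.06 rad, slower than 0.02 m/s; the middle of the upper groove over 123 mm and of the lower groove under 41 mm above the bench, so each is 3 mm or more clear (value of joint swing_arm below 0.03 rad and z of groove_high in the frame of jig above 0.123 m and z of groove_low in the frame of jig below 0.041 m and horizontal distance between each of groove_low, groove_high and jig below 0.004 m and angle between the z axis of grooved_rod_center and the z axis of jig, either way round below 0.06 rad and contact force between the fingers and grooved_rod above 1.5 N and linear speed of grooved_rod below 0.02 m/s); the arm keeps its last pose, push and grip.
It fails at once if the brass or the black rod is moved more than 30 mm (distance of any of brass_rod_center, black_rod_center from where it was at the start of the episode above 0.03 m).
It fails at once if the mug is moved more than 30 mm (distance of mug_center from where it was at the start of the episode above 0.03 m).
It fails at once if the beaker is moved more than 30 mm (distance of beaker_center from where it was at the start of the episode above 0.03 m).
It fails at once if a silicone plug is moved more than 30 mm (distance of any of plug_a_center, plug_b_center from where it was at the start of the episode above 0.03 m).
It fails at once if a glass insert is moved more than 30 mm (distance of any of insert_a_center, insert_b_center from where it was at the start of the episode above 0.03 m).
It also fails if it takes over 62 s, if anything falls off the work surface, if the arm or the gripper's body presses on something with over 40 N, if the wrist force passes 120 N, or if a joint passes its speed limit or range.

## Working session

There is one attempt and no reset: what is moved stays moved. The work goes in short steps, Python scripts to look and compute and a shell command to move; the robot and the scene stay as the last step left them, time stands still between calls to the robot, and variables do not carry over. Pictures are saved under pics/ and viewed, at most 10 in all, crops included, and the job is handed in when it is done.

```bash
ls; mkdir -p pics
cat > h.py <<'E'
import numpy as np, cv2
from rig import robot, cams
def cam(n):
    c=cams.camera(n); np.savez('/tmp/%s.npz'%n,**c); return c
def cloud(c):
    h,w=c['depth'].shape; f=h/2/np.tan(np.radians(c['fov_y'])/2)
    v,u=np.mgrid[:h,:w]; d=c['depth'].astype(float)
    P=np.stack([(u-c['cx'])/f*d,(v-c['cy'])/f*d,d],-1)
    T=np.linalg.inv(c['view']); W=P@T[:3,:3].T+T[:3,3]; W[d==0]=np.nan
    return W
def ray(c,u,v,z):
    f=240/np.tan(np.radians(c['fov_y'])/2); T=np.linalg.inv(c['view'])
    r=T[:3,:3]@np.array([(u-c['cx'])/f,(v-c['cy'])/f,1]); o=T[:3,3]
    return o+r*(z-o[2])/r[2]
E
python3 - <<'E'
from h import *
o=robot.get_obs(); print(o)
for n in('scene','top'):
    c=cam(n); cv2.imwrite('pics/%s0.png'%n,c['color']); print(n,c['fov_y'],c['cx'],c['cy'],np.linalg.inv(c['view']).round(3))
E
```

```text
pics
{'time': 0.0, 'q': array([ 9.77495670e-01,  5.28482545e-01,  1.43392351e+00,  1.69657501e-05,
        1.18140742e+00, -1.78546419e-01]), 'joint_velocities': array([ 0.00118754,  0.00090527, -0.00208853,  0.00034311, -0.00072996,
        0.00026406]), 'joint_torque': array([ 3.50635037e-04, -4.40040171e+01, -1.76590848e+01,  6.35362579e-02,
        5.80410892e-02, -1.39028734e-04]), 'position': array([0.25144414, 0.571412  , 0.2385548 ]), 'tool_rot': array([ 2.05896960e-01,  9.78573047e-01, -1.02578970e-03, -4.25242924e-04]), 'ft_force': array([-0.55599375, -0.21012038,  0.62238062]), 'moment': array([ 0.01877793,  0.01082111, -0.00776937]), 'grip_force': 0.0, 'grip_width': 0.08678289468240526}
scene 56.04416923222044 318.63814222354614 242.82385591934596 [[-0.862 -0.391  0.323  0.25 ]
 [-0.508  0.671 -0.54   0.52 ]
 [-0.006 -0.629 -0.777  0.891]
 [ 0.     0.     0.     1.   ]]
top 55.6040312807826 321.6443281406146 231.4664702003471 [[-0.016 -0.99   0.139  0.434]
 [-1.     0.014 -0.013 -0.038]
 [ 0.011 -0.139 -0.99   1.2  ]
 [ 0.     0.     0.     1.   ]]
```

View pics/scene0.png

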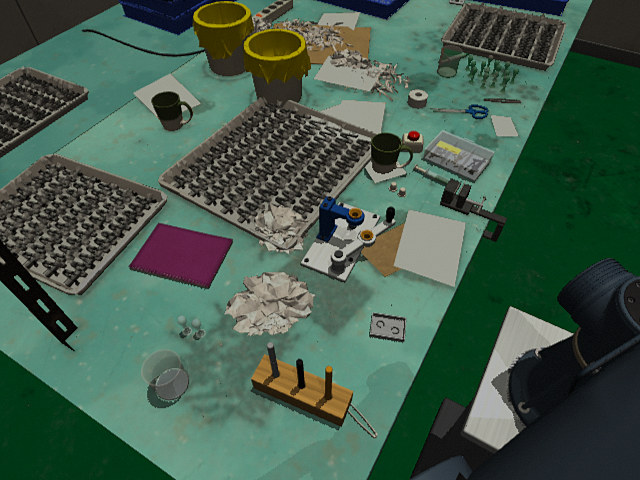

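View pics/top0.png

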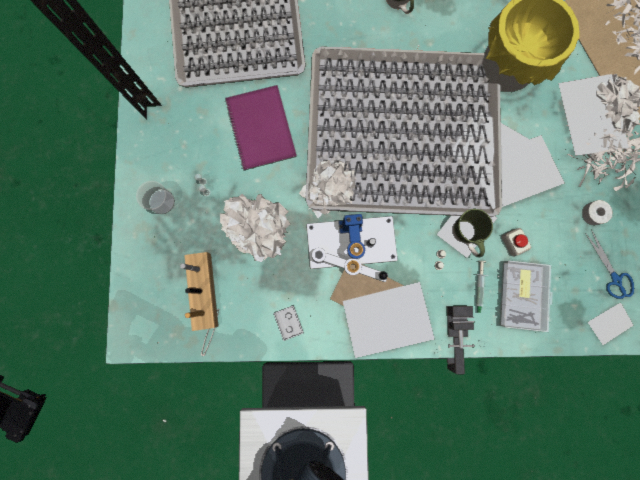

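The scene view shows the block with the grey grooved rod in the end hole (scene 271,345; top about 183,267), then black and brass. The jig in the top view has its upper bush at (356,249), pivot (318,255), lower bush (353,267) and knob (383,275).

Run:
```python
from h import *
c=dict(np.load('/tmp/top.npz')); s=dict(np.load('/tmp/scene.npz'))
print('bush',ray(c,356,249,.12),'piv',ray(c,318,255,.062),'low',ray(c,353,267,.068),'knob',ray(c,383,275,.108))
W=cloud(c); 
for n,(u,v) in dict(plate=(390,250),rodtop=(185,267),black=(188,291),brass=(188,314)).items(): print(n,np.nanmedian(W[v-1:v+2,u-1:u+2].reshape(-1,3),0).round(3))
R=W[240:340,170:225].reshape(-1,3); m=(abs(R[:,2]-.05)<.006)
r=cv2.minAreaRect(R[m,:2].astype(np.float32)); print('block',r,m.sum())
m=R[:,2]>.09; print(R[m].round(3)[:60:3])
R=W[205:285,295:405].reshape(-1,3); m=abs(R[:,2]-.012)<.004
r=cv2.minAreaRect(R[m,:2].astype(np.float32)); print('plate',r,m.sum())
Ws=cloud(s)
R=Ws[335:425,240:360].reshape(-1,3); m=(abs(R[:,2]-.05)<.004)
print('block s',cv2.minAreaRect(R[m,:2].astype(np.float32)),m.sum())
for z0 in(.12,.105,.09):
  m=(R[:,2]>z0)&(R[:,2]<z0+.08); print(m.sum(),R[m].min(0) if m.any() else 0)
R=Ws[195:285,295:405].reshape(-1,3); m=abs(R[:,2]-.012)<.004
print('plate s',cv2.minAreaRect(R[m,:2].astype(np.float32)),m.sum())
a=cv2.resize(c['color'][200:340,170:410],None,fx=3.3,fy=3.3,interpolation=2); cv2.imwrite('pics/topz.png',a)
```

```text
bush [ 0.542182   -0.13298672  0.12      ] piv [ 0.53428158 -0.04242921  0.062     ] low [ 0.50257336 -0.12893611  0.068     ] knob [ 0.47995702 -0.19707185  0.108     ]
plate [ 0.549 -0.232  0.012]
rodtop [0.502 0.259 0.171]
black [0.449 0.253 0.155]
brass [0.398 0.247 0.176]
block ((0.45078274607658386, 0.25663644075393677), (0.19012457132339478, 0.05816912278532982), 6.8245649337768555) 1556
[[0.511 0.263 0.175]
 [0.509 0.262 0.171]
 [0.51  0.259 0.159]
 [0.507 0.264 0.173]
 [0.507 0.258 0.172]
 [0.508 0.258 0.146]
 [0.51  0.26  0.113]
 [0.504 0.263 0.175]
 [0.504 0.257 0.173]
 [0.506 0.257 0.15 ]
 [0.507 0.257 0.123]
 [0.502 0.268 0.175]
 [0.502 0.26  0.177]
 [0.502 0.257 0.165]
 [0.504 0.257 0.142]
 [0.506 0.257 0.114]
 [0.5   0.266 0.174]
 [0.5   0.26  0.171]
 [0.501 0.259 0.151]
 [0.502 0.257 0.132]]
plate ((0.5666593909263611, -0.13380199670791626), (0.275560587644577, 0.2096441239118576), 89.1585922241211) 2858
block s ((0.4515981674194336, 0.25250452756881714), (0.19115714728832245, 0.058027107268571854), 7.053781032562256) 2484
341 [0.39046664 0.24034619 0.12066434]
412 [0.39046664 0.24034619 0.10521178]
390 [0.39046664 0.24436512 0.09007206]
plate s ((0.5570422410964966, -0.15984855592250824), (0.29953938722610474, 0.2845087945461273), 30.39303970336914) 2609
```

View pics/topz.png

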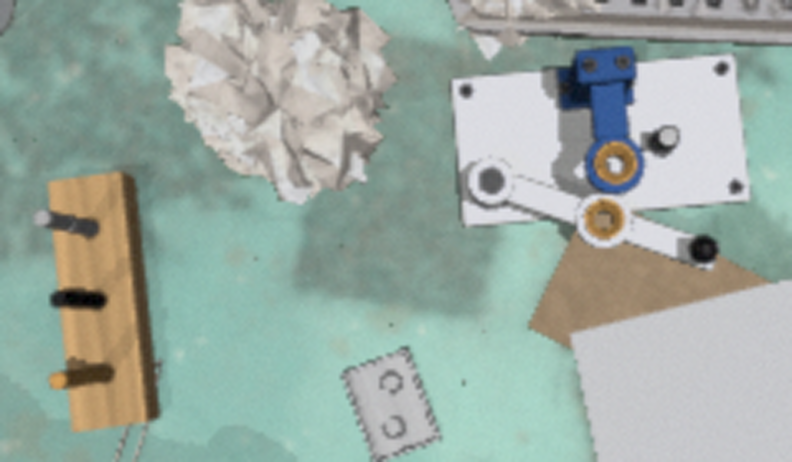

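The top zoom agrees with the stated sizes: the pivot to lower bush comes out at 92 mm and the pivot to knob at about 165 mm. The grooved rod is at about (0.505, 0.262), the upper bush at (0.542, -0.133) and the knob at (0.479, -0.197). The arm is about 0.44 rad out. I'll turn the tool so its y is world y, then go to the knob's near side.

```bash
python3 -m pendant '[{"jaw":0,"linear":[0,0,0],"twist":-6},{"jaw":0,"linear":[0,0,0],"twist":-6},{"jaw":0,"linear":[0,0,0],"twist":-6},{"jaw":0,"linear":[0,0,0],"twist":-5.8}]' 10
python3 -m pendant '[{"jaw":0,"linear":[-1.6,-3.2,0],"twist":0},{"jaw":0,"linear":[-1.6,-3.2,0],"twist":0},{"jaw":0,"linear":[-1.6,-3.2,0],"twist":0},{"jaw":0,"linear":[-1.6,-3.2,0],"twist":0},{"jaw":0,"linear":[-1.6,-3.2,0],"twist":0},{"jaw":0,"linear":[-1.6,-3.2,0],"twist":0},{"jaw":0,"linear":[-1.6,-3.2,0],"twist":0},{"jaw":0,"linear":[-1.6,-3.2,0],"twist":0},{"jaw":0,"linear":[-1.6,-3.2,0],"twist":0},{"jaw":0,"linear":[-1.6,-3.2,0],"twist":0},{"jaw":0,"linear":[-1.6,-3.2,0],"twist":0},{"jaw":0,"linear":[-1.6,-3.2,0],"twist":0}]'
python3 -m pendant '[{"jaw":0,"linear":[0,-3.2,0],"twist":0},{"jaw":0,"linear":[0,-3.2,0],"twist":0},{"jaw":0,"linear":[0,-3.2,0],"twist":0},{"jaw":0,"linear":[0,-3.2,0],"twist":0},{"jaw":0,"linear":[0,-3.2,0],"twist":0},{"jaw":0,"linear":[0,-3.2,0],"twist":0},{"jaw":0,"linear":[0,-3.2,0],"twist":0},{"jaw":0,"linear":[0,-3.2,0],"twist":0},{"jaw":0,"linear":[0,-3.2,0],"twist":0},{"jaw":0,"linear":[0,-3.2,0],"twist":0},{"jaw":0,"linear":[0,-3.2,0],"twist":0},{"jaw":0,"linear":[0,0,0],"twist":0}]'
python3 - <<'E'
from h import *
c=cam('wrist'); cv2.imwrite('pics/w1.png',c['color']); print(np.linalg.inv(c['view']).round(3),c['fov_y'])
E
```

```text
time: 0.43
position: [0.2516, 0.5717, 0.239]
tool_rot: [-0.003, 1.0, -0.001, -0.0]
ft_force: [-0.2, 0.2, 0.1]
grip_width: 0.0682
grip_force: 0.0
time: 1.43
position: [0.4443, 0.1864, 0.2394]
tool_rot: [-0.0, 1.0, -0.0, -0.0]
ft_force: [0.2, -0.4, -0.3]
grip_width: 0.0012
grip_force: 0.0
time: 2.43
position: [0.4455, -0.1697, 0.2397]
tool_rot: [0.002, 1.0, -0.002, 0.001]
ft_force: [0.3, 0.2, -0.3]
grip_width: 0.0008
grip_force: 0.0
[[ 0.004  0.963  0.269  0.371]
 [ 1.    -0.002 -0.004 -0.169]
 [-0.004  0.269 -0.963  0.385]
 [ 0.     0.     0.     1.   ]] 68.84911838724356
```

View pics/w1.png

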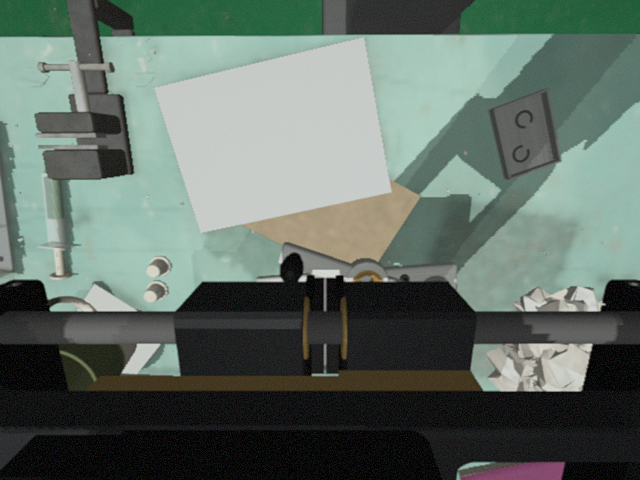

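The wrist picture shows the knob at (291,265), which puts it near (0.475, -0.193) as expected. I'll descend on its robot side.

```bash
python3 -m pendant '[{"jaw":0,"linear":[0.7,-3.3,0],"twist":0},{"jaw":0,"linear":[0,0,0],"twist":0},{"jaw":0,"linear":[0,0,2.5],"twist":0},{"jaw":0,"linear":[0,0,2.5],"twist":0},{"jaw":0,"linear":[0,0,2.5],"twist":0},{"jaw":0,"linear":[0,0,2.5],"twist":0},{"jaw":0,"linear":[0,0,2.2],"twist":0},{"jaw":0,"linear":[0,0,2.2],"twist":0},{"jaw":0,"linear":[0,0,0],"twist":0},{"jaw":0,"linear":[0,0,0],"twist":0}]'
python3 -m pendant '[{"jaw":0,"linear":[-1,0,0],"twist":0},{"jaw":0,"linear":[-1,0,0],"twist":0},{"jaw":0,"linear":[-1,0,0],"twist":0},{"jaw":0,"linear":[-1,0,0],"twist":0},{"jaw":0,"linear":[-0.8,0,0],"twist":0},{"jaw":0,"linear":[-0.8,0,0],"twist":0},{"jaw":0,"linear":[-0.8,0,0],"twist":0},{"jaw":0,"linear":[-0.8,0,0],"twist":0},{"jaw":0,"linear":[0,0,0],"twist":0},{"jaw":0,"linear":[0,0,0],"twist":0}]'
python3 - <<'E'
from h import *
c=cam('top'); cv2.imwrite('pics/t2.png',cv2.resize(c['color'][200:300,290:410],None,fx=5,fy=5,interpolation=2)); print(robot.get_obs()['ft_force'])
E
```

```text
time: 3.32
position: [0.4365, -0.1952, 0.0948]
tool_rot: [-0.001, 1.0, 0.001, -0.002]
ft_force: [-0.2, -0.0, 0.8]
grip_width: 0.0005
grip_force: 0.0
time: 4.15
position: [0.5098, -0.1968, 0.0954]
tool_rot: [-0.001, 1.0, -0.0, 0.0]
ft_force: [0.1, 0.1, 0.1]
grip_width: 0.0003
grip_force: 0.0
[-0.45825287 -0.17276243 -0.05289016]
```

View pics/t2.png

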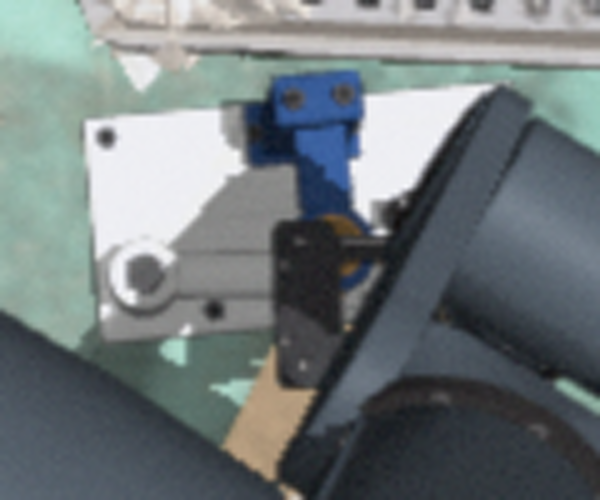

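The crop shows the arm swinging with the fingers: the pivot is at (145,275) and the arm runs nearly straight to the right. I'll keep pushing in small steps until the force rises.

```bash
python3 -m pendant '[{"jaw":0,"linear":[-0.4,0,0],"twist":0},{"jaw":0,"linear":[-0.4,0,0],"twist":0},{"jaw":0,"linear":[-0.4,0,0],"twist":0},{"jaw":0,"linear":[0,0,0],"twist":0},{"jaw":0,"linear":[0,0,0],"twist":0}]'
python3 -m pendant '[{"jaw":0,"linear":[-0.3,0,0],"twist":0},{"jaw":0,"linear":[-0.2,0,0],"twist":0},{"jaw":0,"linear":[0,0,0],"twist":0},{"jaw":0,"linear":[0,0,0],"twist":0}]'
```

```text
time: 4.62
position: [0.5216, -0.197, 0.0956]
tool_rot: [-0.0, 1.0, -0.0, 0.0]
ft_force: [-0.0, 0.1, 0.1]
grip_width: 0.0006
grip_force: 0.0
time: 4.95
position: [0.5264, -0.1968, 0.0955]
tool_rot: [-0.0, 1.0, -0.0, 0.0]
ft_force: [-0.4, -0.4, 0.6]
grip_width: 0.0005
grip_force: 0.0
```

```bash
for i in 1 2; do python3 -m pendant '[{"jaw":0,"linear":[-0.3,0,0],"twist":0},{"jaw":0,"linear":[0,0,0],"twist":0},{"jaw":0,"linear":[0,0,0],"twist":0}]' | grep -E 'pos|ft'; done
```

```text
position: [0.5272, -0.1965, 0.0953]
ft_force: [-4.5, -0.8, 2.5]
position: [0.5277, -0.1958, 0.095]
ft_force: [-8.7, -2.3, 5.4]
```

The force rises at x = 0.527, as predicted for the stop. I'll back off, rise and go above the rod with the jaws open.

```bash
python3 -m pendant '[{"jaw":0,"linear":[0,0,0],"twist":0},{"jaw":0,"linear":[0,0,0],"twist":0},{"jaw":0,"linear":[2,0,0],"twist":0},{"jaw":0,"linear":[2,0,0],"twist":0},{"jaw":0,"linear":[0,0,-3],"twist":0},{"jaw":0,"linear":[0,0,-3],"twist":0},{"jaw":0,"linear":[0,0,-3],"twist":0},{"jaw":0,"linear":[0,0,-3],"twist":0},{"jaw":0,"linear":[0,0,-3],"twist":0},{"jaw":0.5,"linear":[0,0,0],"twist":0}]' | grep -E 'pos|ft'
python3 -m pendant '[{"jaw":0.5,"linear":[0,3.5,0],"twist":0},{"jaw":0.5,"linear":[0,3.5,0],"twist":0},{"jaw":0.5,"linear":[0,3.5,0],"twist":0},{"jaw":0.5,"linear":[0,3.5,0],"twist":0},{"jaw":0.5,"linear":[0,3.5,0],"twist":0},{"jaw":0.5,"linear":[0,3.5,0],"twist":0},{"jaw":0.5,"linear":[0,3.5,0],"twist":0},{"jaw":0.5,"linear":[0,3.5,0],"twist":0},{"jaw":0.5,"linear":[0,3.5,0],"twist":0},{"jaw":0.5,"linear":[0,3.5,0],"twist":0},{"jaw":0.5,"linear":[0,3.5,0],"twist":0},{"jaw":0.5,"linear":[0,3.5,0],"twist":0}]'
python3 -m pendant '[{"jaw":0.5,"linear":[0,3.0,0],"twist":0},{"jaw":0.5,"linear":[0,0,0],"twist":0},{"jaw":0.5,"linear":[0,0,0],"twist":0}]'
python3 - <<'E'
from h import *
c=cam('wrist'); cv2.imwrite('pics/w3.png',c['color'])
t=cam('top'); cv2.imwrite('pics/t3.png',cv2.resize(t['color'][200:340,160:410],None,fx=3.2,fy=3.2,interpolation=2))
E
```

```text
position: [0.4958, -0.199, 0.2517]
ft_force: [0.9, -0.5, -0.8]
time: 7.28
position: [0.4917, 0.2249, 0.2451]
tool_rot: [-0.0, 1.0, 0.0, -0.0]
ft_force: [1.0, -0.2, 0.6]
grip_width: 0.0436
grip_force: 0.0
time: 7.53
position: [0.4916, 0.2546, 0.245]
tool_rot: [-0.002, 1.0, -0.0, -0.0]
ft_force: [-0.4, 0.2, -0.2]
grip_width: 0.0435
grip_force: 0.0
```

View pics/t3.png

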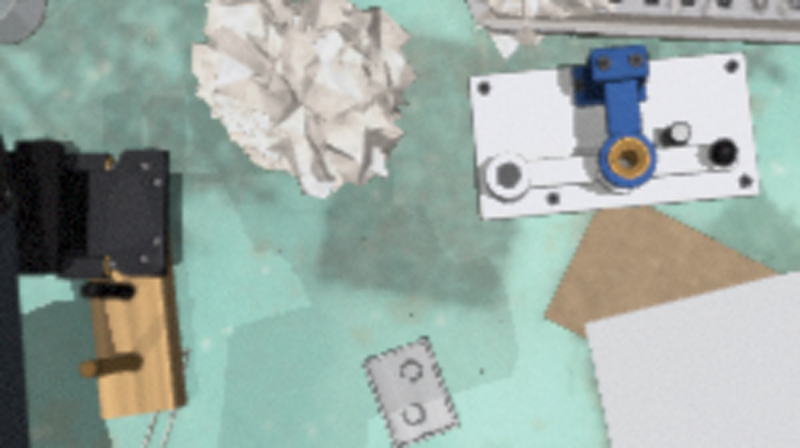

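View pics/w3.png

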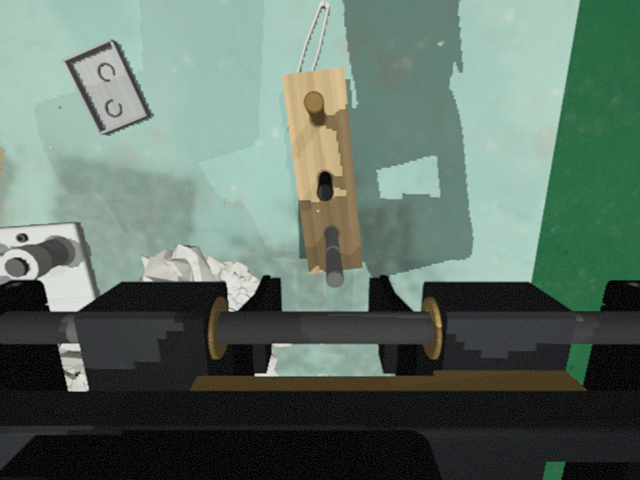

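In the top view the arm is home: the pivot (508,175), bush and knob (722,152) lie in line. In the wrist view the rod's top is at (335,275) with the fingers either side of it.

Run:
```python
from h import *
w=dict(np.load('/tmp/wrist.npz')); t=dict(np.load('/tmp/top.npz'))
print('rodtop',ray(w,335.5,278,.175),robot.get_obs()['position'])
W=cloud(w); R=W[215:300,315:355].reshape(-1,3); R=R[R[:,2]>.1]
for a in np.arange(.1,.18,.015):
  m=(R[:,2]>a)&(R[:,2]<a+.015); print(a.round(3),m.sum(),np.median(R[m],0).round(4) if m.any() else '',np.ptp(R[m],0).round(3) if m.any() else '')
print('others',ray(w,325,177,.155),ray(w,315,100,.175))
print('bush t',ray(t,160+628/3.2,200+157/3.2,.12),'piv',ray(t,160+508/3.2,200+175/3.2,.068),'knob',ray(t,160+722/3.2,200+151/3.2,.108))
```

```text
rodtop [0.50180153 0.26138256 0.175     ] [0.49173067 0.25262132 0.24503573]
0.1 65 [0.4976 0.2605 0.1071] [0.005 0.011 0.015]
0.115 76 [0.4978 0.2602 0.122 ] [0.005 0.011 0.015]
0.13 91 [0.4975 0.2605 0.1375] [0.006 0.012 0.015]
0.145 104 [0.4977 0.2603 0.152 ] [0.005 0.012 0.015]
0.16 243 [0.4992 0.2604 0.1733] [0.013 0.012 0.015]
0.175 121 [0.5024 0.261  0.1755] [0.01  0.011 0.002]
others [0.43806793 0.25419636 0.155     ] [0.39270791 0.24821004 0.175     ]
bush t [ 0.54202364 -0.1335793   0.12      ] piv [ 0.5345072  -0.04428485  0.068     ] knob [ 0.54672605 -0.20572461  0.108     ]
```

```bash
python3 -m pendant '[{"jaw":0.5,"linear":[-1.1,0.7,0],"twist":0},{"jaw":0.5,"linear":[0,0,0],"twist":0},{"jaw":0.5,"linear":[0,0,2.4],"twist":0},{"jaw":0.5,"linear":[0,0,2.4],"twist":0},{"jaw":0.5,"linear":[0,0,2.4],"twist":0},{"jaw":0.5,"linear":[0,0,2.4],"twist":0},{"jaw":0.5,"linear":[0,0,0],"twist":0},{"jaw":0.5,"linear":[0,0,0],"twist":0},{"jaw":0.5,"linear":[0,0,0],"twist":0},{"jaw":0.5,"linear":[0,0,0],"twist":0}]'
python3 - <<'E'
from h import *
print(np.mean([robot.get_obs()['position'] for _ in range(5)],0))
c=cam('wrist'); W=cloud(c); R=W[200:].reshape(-1,3); R=R[(R[:,2]>.07)&(R[:,2]<.13)&(abs(R[:,0]-.5)<.015)&(abs(R[:,1]-.26)<.015)]
print(len(R),np.median(R,0) if len(R) else '', R.min(0) if len(R) else '')
E
```

```text
time: 8.47
position: [0.5043, 0.2601, 0.1512]
tool_rot: [0.0, 1.0, 0.0, 0.002]
ft_force: [-0.0, 0.1, 0.8]
grip_width: 0.0434
grip_force: 0.0
[0.50428065 0.26005716 0.15124179]
649 [0.49758252 0.26067945 0.10631794] [0.49640135 0.25492635 0.07011861]
```

```bash
python3 -m pendant '[{"jaw":0,"linear":[0,0,0],"twist":0},{"jaw":0,"linear":[0,0,0],"twist":0},{"jaw":0,"linear":[0,0,0],"twist":0},{"jaw":0,"linear":[0,0,0],"twist":0},{"jaw":0,"linear":[0,0,0],"twist":0},{"jaw":0,"linear":[0,0,0],"twist":0},{"jaw":0,"linear":[0,0,0],"twist":0},{"jaw":0,"linear":[0,0,0],"twist":0}]' 35
python3 -m pendant '[{"jaw":0,"linear":[0,0,-1.5],"twist":0},{"jaw":0,"linear":[0,0,-1.5],"twist":0},{"jaw":0,"linear":[0,0,-2],"twist":0},{"jaw":0,"linear":[0,0,-2],"twist":0},{"jaw":0,"linear":[0,0,-2],"twist":0},{"jaw":0,"linear":[0,0,-2],"twist":0},{"jaw":0,"linear":[0,0,-2],"twist":0},{"jaw":0,"linear":[0,0,-2],"twist":0},{"jaw":0,"linear":[0,0,0],"twist":0},{"jaw":0,"linear":[0,0,0],"twist":0}]'
```

```text
time: 9.18
position: [0.5031, 0.2603, 0.1496]
tool_rot: [-0.0, 1.0, 0.0, 0.0]
ft_force: [-0.3, 0.1, -0.1]
grip_width: 0.011
grip_force: 35.0
time: 10.02
position: [0.5032, 0.2601, 0.2999]
tool_rot: [-0.0, 1.0, 0.0, 0.001]
ft_force: [-0.4, 0.0, -0.6]
grip_width: 0.011
grip_force: 35.0
```

```bash
python3 -m pendant '[{"jaw":0,"linear":[-0.3,-1.5,0],"twist":0},{"jaw":0,"linear":[-0.3,-3.3,0],"twist":0},{"jaw":0,"linear":[-0.3,-3.3,0],"twist":0},{"jaw":0,"linear":[-0.3,-3.7,0],"twist":0},{"jaw":0,"linear":[-0.3,-3.7,0],"twist":0},{"jaw":0,"linear":[-0.3,-3.7,0],"twist":0},{"jaw":0,"linear":[-0.3,-3.7,0],"twist":0},{"jaw":0,"linear":[-0.3,-3.7,0],"twist":0},{"jaw":0,"linear":[-0.3,-3.7,0],"twist":0},{"jaw":0,"linear":[-0.3,-3.7,0],"twist":0},{"jaw":0,"linear":[-0.4,-3.3,0],"twist":0},{"jaw":0,"linear":[-0.5,-1.9,0],"twist":0}]'
python3 -m pendant '[{"jaw":0,"linear":[0,0,0],"twist":0},{"jaw":0,"linear":[0,0,0],"twist":0},{"jaw":0,"linear":[0,0,0],"twist":0},{"jaw":0,"linear":[0,0,0],"twist":0}]'
python3 - <<'E'
from h import *
s=cam('scene'); w=cam('wrist')
a=cv2.resize(s['color'][120:280,290:410],None,fx=3.75,fy=3.75,interpolation=2)
b=cv2.resize(w['color'][190:390,250:390],None,fx=2.4,fy=2.4,interpolation=2)
o=np.zeros((600,790,3),np.uint8); o[:600,:450]=a; o[:480,452:452+b.shape[1]]=b; cv2.imwrite('pics/ins.png',o)
E
```

```text
time: 11.02
position: [0.5411, -0.1352, 0.2971]
tool_rot: [0.001, 1.0, 0.0, -0.002]
ft_force: [-0.1, -0.1, -0.9]
grip_width: 0.0111
grip_force: 35.0
time: 11.35
position: [0.5414, -0.1303, 0.2985]
tool_rot: [-0.001, 1.0, 0.001, -0.001]
ft_force: [1.0, 0.3, -1.4]
grip_width: 0.0114
grip_force: 35.0
```

View pics/ins.png

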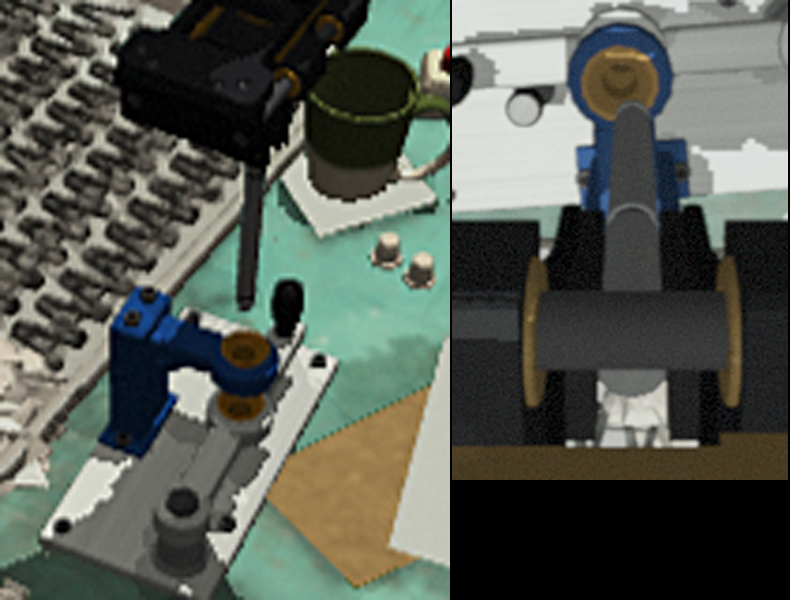

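The left crop shows the rod hanging upright with its nose at (245,303) over the upper bush mouth at (245,350), and the lower bush below it. The right crop shows the nose at (631,106) and the bush at (621,83). I'll compare them with both cameras.

Run:
```python
from h import *
w=dict(np.load('/tmp/wrist.npz')); s=dict(np.load('/tmp/scene.npz'))
print('TCP',robot.get_obs()['position'])
print('w nose',ray(w,324.6,234.2,.159),'bush',ray(w,320.4,224.6,.12))
print('s nose',ray(s,355.3,200.8,.159),'bush',ray(s,355.3,213.3,.12))
W=cloud(w); W2=cloud(s)
for a,(lo,hi) in dict(wr=(W,(.2,.25)),wr2=(W,(.165,.2)),sc=(W2,(.165,.25))).items() if 0 else []: pass
for n,W in (('w',W),('s',W2)):
  R=W.reshape(-1,3)
  for lo in (.165,.185,.205,.225):
    r=R[(R[:,2]>lo)&(R[:,2]<lo+.02)&(np.hypot(R[:,0]-.541,R[:,1]+.132)<.014)]
    print(n,lo,len(r),np.median(r,0).round(4) if len(r) else '', r.min(0).round(4) if len(r) else '',r.max(0).round(4) if len(r) else '')
# bush eye rim: points z .113..122
  r=R[(abs(R[:,2]-.12)<.003)&(np.hypot(R[:,0]-.541,R[:,1]+.132)<.03)]; 
  if len(r)>5: print(n,'bush rim',len(r),cv2.minEnclosingCircle(r[:,:2].astype(np.float32)))
```

```text
TCP [ 0.54182827 -0.13034941  0.29916776]
w nose [ 0.53976987 -0.13046274  0.159     ] bush [ 0.54022505 -0.13438647  0.12      ]
s nose [ 0.54457509 -0.13604901  0.159     ] bush [ 0.54155359 -0.13511422  0.12      ]
w 0.165 79 [ 0.5362 -0.1302  0.1767] [ 0.535  -0.1358  0.1656] [ 0.5405 -0.1246  0.1847]
w 0.185 108 [ 0.5361 -0.1306  0.1951] [ 0.5349 -0.1363  0.1851] [ 0.5399 -0.1249  0.2048]
w 0.205 137 [ 0.5361 -0.1303  0.2151] [ 0.535  -0.1365  0.205 ] [ 0.5406 -0.1247  0.2245]
w 0.225 180 [ 0.5361 -0.1304  0.2353] [ 0.5349 -0.1365  0.2251] [ 0.5404 -0.1247  0.2447]
w bush rim 395 ((0.5403199195861816, -0.13537706434726715), 0.01560181938111782)
s 0.165 31 [ 0.5422 -0.1275  0.1752] [ 0.5386 -0.1321  0.1651] [ 0.5483 -0.1239  0.1847]
s 0.185 36 [ 0.5418 -0.1271  0.195 ] [ 0.538  -0.1332  0.1851] [ 0.5486 -0.1231  0.205 ]
s 0.205 36 [ 0.5418 -0.127   0.215 ] [ 0.5378 -0.1317  0.2052] [ 0.5479 -0.1244  0.2246]
s 0.225 42 [ 0.5412 -0.1271  0.2356] [ 0.5377 -0.1332  0.2253] [ 0.5497 -0.1232  0.2446]
s bush rim 72 ((0.5501664876937866, -0.13478589057922363), 0.021403709426522255)
```

The rod is vertical. The bush lies about 4 mm in -y and 1 mm in -x from the rod, and the flare forgives more than that. I'll correct and lower.

```bash
python3 -m pendant '[{"jaw":0,"linear":[0.1,-0.4,0],"twist":0},{"jaw":0,"linear":[0,0,0],"twist":0},{"jaw":0,"linear":[0,0,1],"twist":0},{"jaw":0,"linear":[0,0,1],"twist":0},{"jaw":0,"linear":[0,0,1],"twist":0},{"jaw":0,"linear":[0,0,0.5],"twist":0},{"jaw":0,"linear":[0,0,0.5],"twist":0},{"jaw":0,"linear":[0,0,0.5],"twist":0},{"jaw":0,"linear":[0,0,0.5],"twist":0},{"jaw":0,"linear":[0,0,0],"twist":0},{"jaw":0,"linear":[0,0,0],"twist":0}]'
python3 -m pendant '[{"jaw":0,"linear":[0,0,0.4],"twist":0},{"jaw":0,"linear":[0,0,0.4],"twist":0},{"jaw":0,"linear":[0,0,0.4],"twist":0},{"jaw":0,"linear":[0,0,0],"twist":0},{"jaw":0,"linear":[0,0,0],"twist":0}]'
python3 - <<'E'
from h import *
o=robot.get_obs(); print(o['ft_force'],o['moment'])
c=cam('wrist'); R=cloud(c).reshape(-1,3)
r=R[(abs(R[:,2]-.12)<.003)&(np.hypot(R[:,0]-.541,R[:,1]+.134)<.03)]; print(cv2.minEnclosingCircle(r[:,:2].astype(np.float32)))
r=R[(R[:,2]>.13)&(R[:,2]<.2)&(np.hypot(R[:,0]-.541,R[:,1]+.134)<.014)];print(len(r),np.median(r,0).round(4),r.min(0).round(4),r.max(0).round(4))
E
```

```text
time: 12.37
position: [0.5412, -0.1358, 0.2493]
tool_rot: [-0.0, 1.0, 0.0, -0.0]
ft_force: [-0.0, 0.3, -1.6]
grip_width: 0.0111
grip_force: 35.0
time: 12.78
position: [0.5412, -0.1358, 0.2372]
tool_rot: [-0.0, 1.0, 0.0, -0.0]
ft_force: [0.3, -0.2, -1.6]
grip_width: 0.0112
grip_force: 35.0
[ 0.31239767 -0.22523565 -1.61011365] [ 0.02680232 -0.00722476 -0.01357956]
((0.5402492880821228, -0.1354713886976242), 0.015563634224236012)
580 [ 0.5357 -0.136   0.173 ] [ 0.5345 -0.1421  0.1303] [ 0.5402 -0.1303  0.1999]
```

```bash
python3 -m pendant '[{"jaw":0,"linear":[0,0.05,0.5],"twist":0},{"jaw":0,"linear":[0,0,0.5],"twist":0},{"jaw":0,"linear":[0,0,0.5],"twist":0},{"jaw":0,"linear":[0,0,0.3],"twist":0},{"jaw":0,"linear":[0,0,0],"twist":0},{"jaw":0,"linear":[0,0,0],"twist":0}]'
python3 -m pendant '[{"jaw":0,"linear":[0,0,0.4],"twist":0},{"jaw":0,"linear":[0,0,0.4],"twist":0},{"jaw":0,"linear":[0,0,0.4],"twist":0},{"jaw":0,"linear":[0,0,0.4],"twist":0},{"jaw":0,"linear":[0,0,0.4],"twist":0},{"jaw":0,"linear":[0,0,0],"twist":0},{"jaw":0,"linear":[0,0,0],"twist":0}]'
```

```text
time: 13.33
position: [0.5412, -0.1353, 0.2192]
tool_rot: [-0.0, 1.0, 0.0, -0.0]
ft_force: [0.0, 0.2, -0.9]
grip_width: 0.0111
grip_force: 35.0
time: 13.92
position: [0.5411, -0.1353, 0.1992]
tool_rot: [-0.0, 1.0, 0.0, -0.0]
ft_force: [0.8, -0.8, -0.6]
grip_width: 0.0112
grip_force: 35.0
```

No contact so far, and the nose is inside the lower flare. Next is the last 3.8 cm.

```bash
python3 -m pendant '[{"jaw":0,"linear":[0,0,0.4],"twist":0},{"jaw":0,"linear":[0,0,0.4],"twist":0},{"jaw":0,"linear":[0,0,0.4],"twist":0},{"jaw":0,"linear":[0,0,0],"twist":0},{"jaw":0,"linear":[0,0,0],"twist":0}]'|grep -E 'pos|ft'
python3 -m pendant '[{"jaw":0,"linear":[0,0,0.4],"twist":0},{"jaw":0,"linear":[0,0,0.4],"twist":0},{"jaw":0,"linear":[0,0,0.4],"twist":0},{"jaw":0,"linear":[0,0,0.4],"twist":0},{"jaw":0,"linear":[0,0,0.5],"twist":0},{"jaw":0,"linear":[0,0,0.5],"twist":0},{"jaw":0,"linear":[0,0,0],"twist":0},{"jaw":0,"linear":[0,0,0],"twist":0},{"jaw":0,"linear":[0,0,0],"twist":0},{"jaw":0,"linear":[0,0,0],"twist":0}]'
python3 - <<'E'
from h import *
print(robot.get_obs()['ft_force'])
s=cam('scene'); w=cam('wrist')
a=cv2.resize(s['color'][140:280,290:410],None,fx=3.75,fy=3.75,interpolation=2)
b=cv2.resize(w['color'][190:390,250:390],None,fx=2.4,fy=2.4,interpolation=2)
o=np.zeros((525,790,3),np.uint8); o[:,:450]=a; o[:480,452:452+b.shape[1]]=b; cv2.imwrite('pics/fin.png',o)
E
```

```text
position: [0.5411, -0.1353, 0.1872]
ft_force: [0.0, 1.1, -1.4]
time: 15.17
position: [0.5415, -0.1354, 0.1618]
tool_rot: [-0.0, 1.0, -0.0, 0.0]
ft_force: [-0.8, -0.4, -1.8]
grip_width: 0.0111
grip_force: 35.0
[-0.78459858 -0.41725323 -1.77810351]
```

View pics/fin.png

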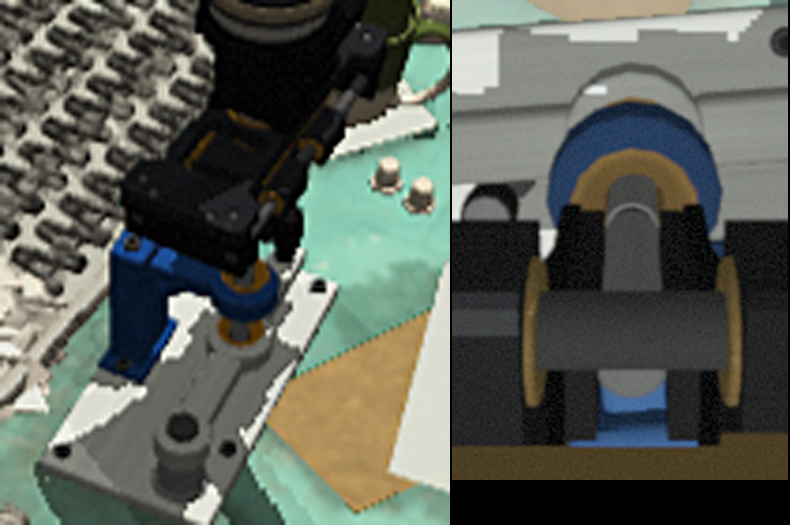

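The left crop shows the rod going through the upper bush at (245,275) and into the lower one at (240,330). There is no contact force, and the nose works out at 22 mm above the bench. That puts the grooves at about 130 mm and 35 mm, both within their limits. I'll hand in.

```bash
python3 -c "
from rig import robot
print(robot.hand_in())"
```

```text
the job is handed in; nothing more can be done
None
```

The job is handed in: the arm rests against its stop and the grooved rod is held upright through both bushes, its grooves about 130 mm and 35 mm above the bench by the measured heights; no verdict came back.

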